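# Loosen the screw collar on the plate post by two turns

### The job

Two upright posts hold weight plates under red screw collars. With a fingertip on its knurled rim, roll the collar on the thicker stack of plates two full turns counter-clockwise (seen from above) to loosen it, no more and no less, so that its pointer ridge comes round to stand at the mark on the plate for the second time. Pinch and lift nothing, leave the other collar and the things around as they are, and finish with the hand clear.

Things in the scene. Friction and masses are not known exactly. Their poses are not given: they have to be found in the camera images.
- post_tall: Fixed plate post with the THICKER stack: steel foot disc 160 mm across, 10 mm high; three black plates 150 mm across stacked on it to 76 mm height; a 25 mm steel post through the middle, its top 128 mm above the shelf. Origin on the axis at shelf level (z = 0), z up; its +x points to the fixed steel mark on the top plate.
- collar_tall_top (a point): Centre of the top of the red collar on the thicker stack, on the axis, 103 mm above the shelf. The collar is a disc 96 mm across, 26 mm high; 24 radial ribs 6 mm wide (the knurl) run over its top from 33 to 48 mm off the axis and down its side. Rib tops are level with this point, the face inside them 2 mm lower; the post stands 25 mm proud of it.
- collar_tall_pointer (a point): Point on the steel pointer ridge of this collar, 40 mm out from the axis, at the height of the rib tops; turns with the collar. The ridge is 6 mm wide and runs radially from 15 to 48 mm from the axis, not standing above the ribs.
- mark_tall (a point): The fixed steel mark, a bar 18 mm long and 8 mm wide on the top plate, 62 mm from the axis (its centre); the pointer stands at it at the start (collar fully tight).
- collar_tall (a joint): Turn of that collar, rad: 0 = tight (a stop, and the start), grows counter-clockwise from above, counts on through turns (12.566 = two turns; far stop at 18.5). Does not rise as it turns; dry friction 0.07 N m, stays where left. A fingertip pressed down on the ribs with 5 to 15 N and moved in a circle about the axis carries it round by friction.
- post_low: Fixed upright plate post with the THIN stack: the same foot, post and collar but a single plate; the plate's top is 32 mm and the post's top 84 mm above the shelf. Origin on its axis at shelf level.
- collar_low_top (a point): Centre of the top of the identical collar on the thin stack, 59 mm above the shelf. To be left alone.
- collar_low_pointer (a point): Point on the pointer ridge of the collar on the thin stack, 40 mm out from the axis; this collar starts at any turn and must stay so.
- shaker: Loose green shaker with a black twist cap, 92 mm across and 202 mm high; origin at the centre of its underside.
- kettlebell: Loose grey vinyl kettlebell, 120 mm across, 170 mm high with its handle, 2 kg; origin at the centre of its underside.
- trainer: Loose grey grip trainer lying flat between the posts, 142 mm long (along its x, from -68 to +74 mm), 85 mm wide, 26 mm high; origin at shelf level.
- bin: Fixed tilt-out plastic bin in its grey housing, 150 x 175 x 155 mm high; its clear front, on its own -x side (turned away from the robot), is tipped out by about 35 mm; origin at the centre of the housing's underside.
Not all that is in view belongs to the job. What is shaped like the post_tall but orange is not meant.

How it is judged:
By the outcome, as a careful person would: the job done as asked, in the order asked, and still so for the second after the job is handed in, with the robot touching nothing.
It also fails if it takes over 72 s, if anything falls off the work surface, if the arm or the gripper's body presses on something with over 40 N, if the wrist force passes 120 N, or if a joint passes its speed limit or range.

### The arm

A 7-joint arm with a two-finger parallel gripper is mounted at the origin on the work surface. World frame = base frame: x ahead of the robot, y to its left, z up, the work surface at z = 0. Lengths are in m, angles in rad, forces in N, time in s.
With the tool pointing down it reaches from about 0.425 to 0.925 m from the base axis. Payload 6.8 kg.
Tool frame: the origin (TCP) lies at the very end of the fingers, on their centre line; the grasp point (between the pads) lies 19 mm behind it (r.grip_depth is the distance from the TCP to the grasp point, in m); z points along the fingers, y is the direction in which the jaws open and shut (so a half turn about z gives the same grasp; the last joint's range is limited). The gripper opens to 85 mm and grips with 20 to 120 N. Pads are 22 mm wide; open, the fingers measure 114 mm over their backs; the gripper's body (76 mm by 85 mm) begins 54 mm behind the grasp point. The pads swing forward as they close: fully open they stand 13 mm farther back than shut.
Start: joints at [-1.302, 0.477, 0.022, 1.555, -0.011, 1.109, -0.083], TCP at [0.248, 0.628, 0.231] pointing down, gripper open.
Joint ranges: [-2.96, 2.96], [-0.34, 2.1], [-1.41, 1.46], [0.24, 2.44], [-1.37, 4.51], [0.17, 1.92], [-2.96, 2.96]. Speed limits (rad/s): [2.39, 2.39, 3.14, 3.14, 3.14, 3.14, 3.14].

### API

Orientations are given as a rotation vector (axis times angle).
In Python, from bench import r, grab_frame gives the robot as it stands. The module is installed in compiled form; this text tells all that it offers.
- The arm moves only by the tool play_rows, never from a script. Its argument "increments" is a list of rows, each a list of 7 numbers: the shift along the tool's x, y, z in mm, then the turn, a rotation vector about the tool's x, y, z in rad, then the closure in counts, from 0 (fully open) to 255 (shut). In form: [[tx, ty, tz, rx, ry, rz, claw], ...]. A call has 1 to 5 rows; each row shifts and turns the pose as measured when the row begins, along the tool's axes as they then stand; what a row does not reach is not made up. A row lasts 1/10 s, in which the tool goes at most 50 mm and 8.59 degrees, less where a joint would pass 70% of its speed; a pose out of reach is approached as far as the arm can. A call is refused whole if a number of a shift passes 50 or a number of a turn 0.15, either way. A call with a gripper value outside its range is refused whole. The fingers move at their own pace and stop on an object; "force" is the grip in N (left out, the last holds). Time passes only in rows, so rows that do not move let the fingers close. It gives the time, the measured TCP pose, the force and the opening at its end, in the units of the state.
- r.get_obs(): the state, without advancing time (a new reading comes with each control period).
- grab_frame(name): name is "scene" or "top"; returns a dict with "color" (384x512x3 uint8, blue, green, red), "depth" (384x512 float32, m along the optical axis (not along the pixel's ray), 0 where there is no reading), "K" (3x3 intrinsics, pixels), "T" (4x4, takes a point from camera to world coordinates). Camera axes: x right, y up, looking along -z (the intrinsics and any distortion apply to the point x, -y, -z); pixel columns grow to the right and rows downward; lengths in m; the calibration is good to about 2 mm. A picture is of the moment at which its call begins.
- r.hand_in(): hands the job in, once; it reports no verdict.
The state is a dict: "clock": time; "joints": joint angles; "qvel": joint speeds; "tau": joint torques, N m; "tcp_pos": TCP position; "orientation": TCP orientation; "contact_force": force on the tool from outside, world axes, zero at the start; "moment": the same for the moment, N m; "grip_width": finger opening in m.
Only numpy, scipy, OpenCV 4.12 (cv2) and the standard library are available. Lean on these libraries where they do the work, as an engineer would, in place of code of your own. Each camera call takes 0.05 s, during which the arm holds its last target.

## Working session

There is one attempt and no reset: what is moved stays moved. The work goes in short steps, Python scripts to look and compute and a tool call to move; the robot and the scene stay as the last step left them, time stands still between calls to the robot, and variables do not carry over. Pictures are saved under pics/ and viewed, and the job is handed in when it is done.

Besides the shell and the picture viewer there is one more tool, called after ">>>" by a JSON object that holds its "method" and its "body". play_rows: Moves the arm, as the interface text tells. Its arguments: {"type":"object","properties":{"increments":{"type":"array","items":{"type":"array","items":{"type":"number"}}},"force":{"type":"number"}},"required":["increments"]}

```bash
mkdir -p pics
python3 - <<'E'
from bench import r, grab_frame
import cv2, numpy as np
for n in ("scene","top"):
    f=grab_frame(n); cv2.imwrite(f"pics/{n}0.png",f["color"]); np.savez(f"{n}0.npz",**f)
    print(n,f["K"],f["T"].round(3), f.keys())
print(r.get_obs())
E
```

```text
scene [[406.94861245   0.         260.910518  ]
 [  0.         406.94861245 186.95820257]
 [  0.           0.           1.        ]] [[-0.522 -0.573  0.632  1.361]
 [ 0.853 -0.341  0.395  0.504]
 [-0.01   0.745  0.667  0.933]
 [ 0.     0.     0.     1.   ]] dict_keys(['color', 'depth', 'K', 'T'])
top [[422.07160498   0.         263.36589959]
 [  0.         422.07160498 193.98255684]
 [  0.           0.           1.        ]] [[-0.024  0.997 -0.077  0.446]
 [-1.    -0.024  0.008  0.013]
 [ 0.006  0.077  0.997  1.537]
 [ 0.     0.     0.     1.   ]] dict_keys(['color', 'depth', 'K', 'T'])
{'clock': 0.1, 'joints': array([-1.30207941,  0.4777155 ,  0.02237209,  1.5563624 , -0.01153246,
        1.10928631, -0.08309481]), 'qvel': array([-0.00028151, -0.00130355, -0.00105239, -0.00195119, -0.00016385,
        0.00177311,  0.00114515]), 'tau': array([ 4.16323935e-03, -5.97766113e+01,  1.61397457e+00, -2.81959426e+01,
        1.29264829e-02,  5.08202036e-03,  1.33233968e-05]), 'tcp_pos': array([0.24819633, 0.62713674, 0.23042065]), 'orientation': array([-5.88392309e-01, -3.08579065e+00,  2.56092671e-03]), 'contact_force': array([-1.09688006, -0.0967647 , -0.02447574]), 'moment': array([-0.02006691,  0.00373174, -0.02101546]), 'grip_width': 0.08528732024932349}
```

View pics/scene0.png

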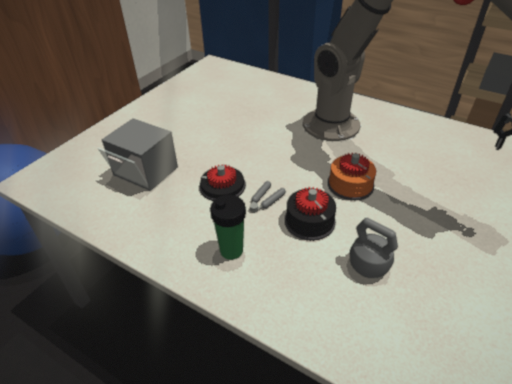

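View pics/top0.png

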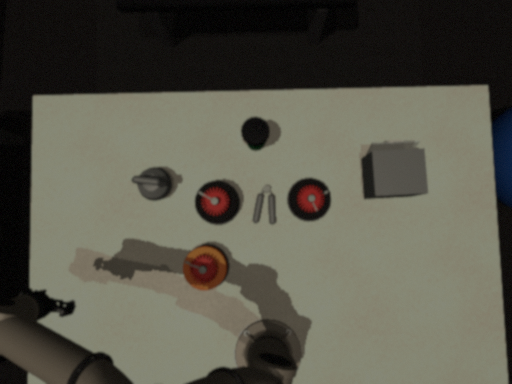

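The candidates for the post in the top view:
- (217,201): three black plates. This looks like the tall black stack.
- (309,199): a single black plate, so the thin stack.
- (206,267): orange plates, so the decoy.

I'll enlarge the first two and measure their heights.

```bash
cat > h.py <<'E'
import numpy as np, cv2
def ray(f,u,v):
    K=f["K"];T=f["T"]; d=np.array([(u-K[0,2])/K[0,0],-(v-K[1,2])/K[1,1],-1.0])
    return T[:3,3],T[:3,:3]@d
def onz(f,u,v,z):
    o,d=ray(f,u,v); return o+d*(z-o[2])/d[2]
def cloud(f):
    K=f["K"];T=f["T"];D=f["depth"];v,u=np.mgrid[:D.shape[0],:D.shape[1]]
    P=np.stack([(u-K[0,2])/K[0,0]*D,-(v-K[1,2])/K[1,1]*D,-D],-1)
    return P@T[:3,:3].T+T[:3,3]
E
python3 - <<'E'
from h import *
t=dict(np.load("top0.npz"));s=dict(np.load("scene0.npz"))
a=cv2.resize(t["color"][170:235,185:250],(520,520),interpolation=cv2.INTER_CUBIC)
b=cv2.resize(s["color"][175:245,276:346],None,fx=4,fy=4,interpolation=cv2.INTER_CUBIC)
c=cv2.resize(b,(280,280)); im=np.zeros((520,800,3),np.uint8); im[:,:520]=a; im[:280,520:]=c
cv2.imwrite("pics/crop0.png",np.clip(im*1.6,0,255).astype(np.uint8))
for n,f in(("top",t),("scene",s)):
    P=cloud(f);hsv=cv2.cvtColor(f["color"],cv2.COLOR_BGR2HSV)
    m=(((hsv[...,0]<6)|(hsv[...,0]>172))&(hsv[...,1]>150)&(hsv[...,2]>50)).astype(np.uint8)
    k,l,st,ce=cv2.connectedComponentsWithStats(m)
    for i in range(1,k):
        if st[i,4]>60:
            q=P[(l==i)&(f["depth"]>0)]
            print(n,ce[i].round(1),st[i],np.median(q,0).round(3),np.percentile(q[:,2],[5,95]).round(3), q.min(0).round(3),q.max(0).round(3))
E
```

```text
top [309.8 197.9] [297 185  28  28 513] [ 0.543 -0.159  0.056] [0.03  0.062] [ 0.494 -0.216  0.024] [ 0.591 -0.116  0.066]
top [215.4 201.4] [201 187  29  29 541] [0.533 0.164 0.1  ] [0.073 0.106] [0.49  0.119 0.068] [0.588 0.219 0.112]
top [204.  268.4] [190 255  27  28 454] [0.31  0.205 0.101] [0.084 0.106] [0.265 0.166 0.069] [0.356 0.256 0.111]
scene [462.7   1.5] [454   0  19   5  66] [-0.444  0.305  0.412] [0.404 0.42 ] [-0.459  0.272  0.401] [-0.433  0.334  0.423]
scene [353.  165.6] [340 155  29  21 383] [0.335 0.215 0.103] [0.084 0.107] [0.277 0.165 0.077] [0.361 0.256 0.11 ]
scene [221.5 177.4] [207 166  29  22 430] [ 0.56  -0.15   0.059] [0.038 0.064] [ 0.478 -0.211  0.032] [ 0.594 -0.117  0.072]
scene [310.9 201.9] [296 189  33  26 534] [0.557 0.174 0.103] [0.082 0.107] [0.482 0.119 0.076] [0.589 0.213 0.109]
```

View pics/crop0.png

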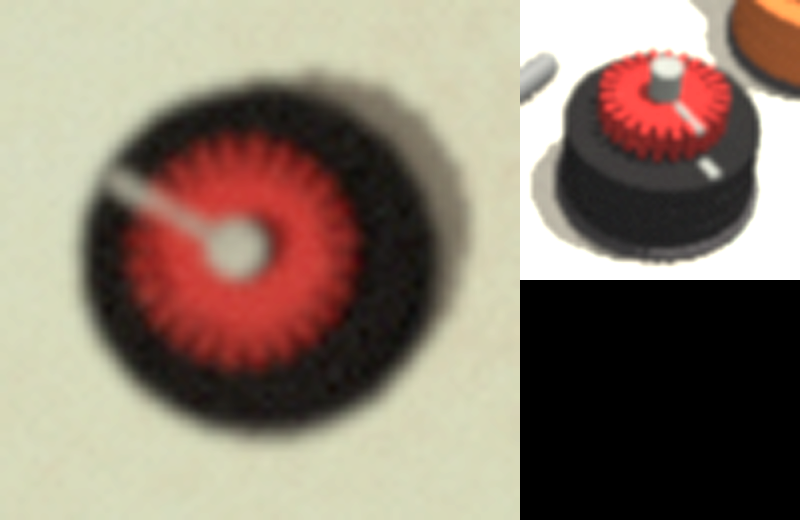

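The crop shows the black three-plate stack. The red collar's top is at 0.103 m, as described. The pointer and mark line up toward the upper left of the top view, about 28° above image-left. So this is the one meant; the orange stack and the 0.059 m collar are not. Next I'll measure the axis accurately.

Run:
```python
from h import *
t=dict(np.load("top0.npz"));s=dict(np.load("scene0.npz"))
roi={"top":(185,170,250,235),"scene":(276,175,346,245)}
for n,f in(("top",t),("scene",s)):
    P=cloud(f);hsv=cv2.cvtColor(f["color"],cv2.COLOR_BGR2HSV)
    x0,y0,x1,y1=roi[n]; R=np.zeros(hsv.shape[:2],bool);R[y0:y1,x0:x1]=1
    red=((hsv[...,0]<8)|(hsv[...,0]>170))&(hsv[...,1]>120)&(hsv[...,2]>40)
    # rays of red pixels cast to z=.103; top view enclosing circle
    m=R&red&(P[...,2]>.095)
    v,u=np.nonzero(m); Q=np.array([onz(f,a,b,.103)[:2] for a,b in zip(u,v)],np.float32)
    print(n,"collar enclosing",cv2.minEnclosingCircle(Q*1000), len(Q))
    hull=cv2.convexHull(Q*1000)[:,0]; print(" ellipse",cv2.fitEllipse(hull))
    g=R&(hsv[...,1]<60)&(hsv[...,2]>90)
    k,l,st,ce=cv2.connectedComponentsWithStats(g.astype(np.uint8))
    for i in range(1,k):
        q=P[l==i]
        if st[i,4]<200: print("  grey",ce[i].round(1),st[i,4],np.median(q,0).round(4))
    # post top: high points
    h=R&(P[...,2]>.118); v,u=np.nonzero(h); print("  post",len(u),u.mean(),v.mean(),onz(f,u.mean(),v.mean(),.128))
    # plate: dark
    d=(R&(hsv[...,2]<60)&(abs(P[...,2]-.076)<.006)); v,u=np.nonzero(d)
    Q=np.array([onz(f,a,b,.076)[:2] for a,b in zip(u,v)],np.float32)*1000
    print("  plate",cv2.minEnclosingCircle(Q),cv2.fitEllipse(cv2.convexHull(Q)[:,0]))
```

```text
top collar enclosing ((539.0127563476562, 166.26168823242188), 48.065250396728516) 446
 ellipse ((538.8706665039062, 166.3982696533203), (93.4206771850586, 95.98054504394531), 174.41441345214844)
  grey [200.6 193.2] 5 [0.5676 0.2173 0.0769]
  grey [214.4 200.6] 30 [0.5357 0.1669 0.1271]
  post 56 215.08928571428572 200.44642857142858 [0.53732619 0.16348588 0.128     ]
  plate ((537.7924194335938, 164.5096435546875), 73.98250579833984) ((537.3828125, 164.47708129882812), (142.84266662597656, 146.867431640625), 45.17133331298828)
scene collar enclosing ((544.077880859375, 168.1265869140625), 50.739864349365234) 453
 ellipse ((543.250244140625, 167.9993896484375), (96.57572174072266, 98.54481506347656), 109.32775115966797)
  grey [316.3 202.7] 3 [0.5539 0.1889 0.1061]
  grey [320.  206.5] 2 [0.5616 0.2047 0.1052]
  grey [323.  216.5] 14 [0.5703 0.2211 0.0798]
  post 79 310.88607594936707 198.62025316455697 [0.56784547 0.17675944 0.128     ]
  plate ((546.179443359375, 169.365966796875), 74.38563537597656) ((545.1246337890625, 168.9242706298828), (143.22630310058594, 147.2485809326172), 87.64228820800781)
```

>>> {"method": "play_rows", "body": {"increments": [[0,0,0,0,0,-0.125,255],[0,0,0,0,0,-0.125,255],[0,0,0,0,0,-0.125,255],[0,0,0,0,0,0,255]], "force": 40}}

```text
clock: 0.5
tcp_pos: [0.2476, 0.6258, 0.228]
orientation: [0.018, -3.14, 0.009]
contact_force: [-0.6, -0.7, -0.3]
grip_width: 0.0279
```

```bash
cat > st.py <<'E'
from bench import r
import numpy as np, sys
from scipy.spatial.transform import Rotation as Ro
o=r.get_obs(); R=Ro.from_rotvec(o["orientation"]).as_matrix()
C=np.array([.539,.166])
print("t",round(o["clock"],2),"tcp",o["tcp_pos"].round(4),"F",o["contact_force"].round(2),"w",round(o["grip_width"],4))
print(R.round(3)); d=o["tcp_pos"][:2]-C; print("polar mm,deg",(np.hypot(*d)*1000).round(1),np.degrees(np.arctan2(d[1],d[0])).round(1))
E
python3 st.py
```

```text
t 0.5 tcp [0.2476 0.6258 0.228 ] F [-0.59 -0.67 -0.27] w 0.0279
[[-1.    -0.012 -0.002]
 [-0.012  1.    -0.006]
 [ 0.002 -0.006 -1.   ]]
polar mm,deg 544.4 122.4
```

>>> {"method": "play_rows", "body": {"increments": [[-10,-18,-1,0,0,0,255],[-20,-37,-1,0,0,0,255],[-20,-37,-1,0,0,0,255],[-20,-37,-1,0,0,0,255],[-20,-37,-1,0,0,0,255]]}}

```text
clock: 1.0
tcp_pos: [0.3348, 0.4604, 0.2308]
orientation: [0.008, -3.135, 0.009]
contact_force: [0.6, -0.0, -0.4]
grip_width: 0.0004
```

>>> {"method": "play_rows", "body": {"increments": [[-22,-40,0,0,0,0,255],[-22,-40,0,0,0,0,255],[-22,-40,0,0,0,0,255],[-22,-40,0,0,0,0,255],[-22,-40,0,0,0,0,255]]}}

```text
clock: 1.5
tcp_pos: [0.4469, 0.2518, 0.2311]
orientation: [-0.02, -3.134, 0.007]
contact_force: [0.8, 0.3, -0.9]
grip_width: 0.0003
```

>>> {"method": "play_rows", "body": {"increments": [[-22,-40,5,0,0,0,255],[-15,-28,10,0,0,0,255],[-7,-14,10,0,0,0,255],[0,0,10,0,0,0,255],[0,0,0,0,0,0,255]]}}

```text
clock: 2.0
tcp_pos: [0.4932, 0.1576, 0.1954]
orientation: [-0.067, -3.136, 0.008]
contact_force: [-0.7, -0.0, -0.1]
grip_width: 0.0002
```

```bash
python3 st.py
python3 - <<'E'
from bench import grab_frame
import cv2,numpy as np
f=grab_frame("scene");cv2.imwrite("pics/s1.png",cv2.resize(f["color"][60:270,190:430],None,fx=3,fy=2.8))
f=grab_frame("top");cv2.imwrite("pics/t1.png",cv2.resize(f["color"][150:320,140:320],None,fx=3,fy=3))
E
```

```text
t 2.0 tcp [0.4932 0.1576 0.1954] F [-0.68 -0.02 -0.13] w 0.0002
[[-0.999  0.043 -0.005]
 [ 0.043  0.999 -0.005]
 [ 0.005 -0.005 -1.   ]]
polar mm,deg 46.6 -169.6
```

View pics/s1.png

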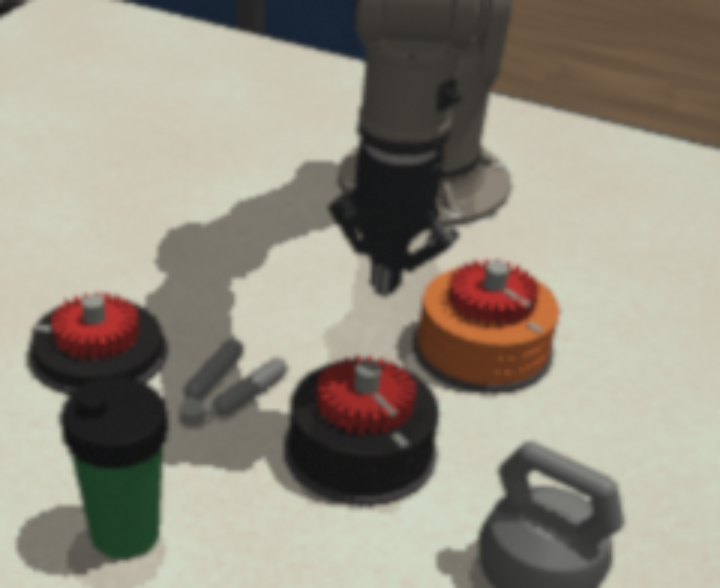

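View pics/t1.png

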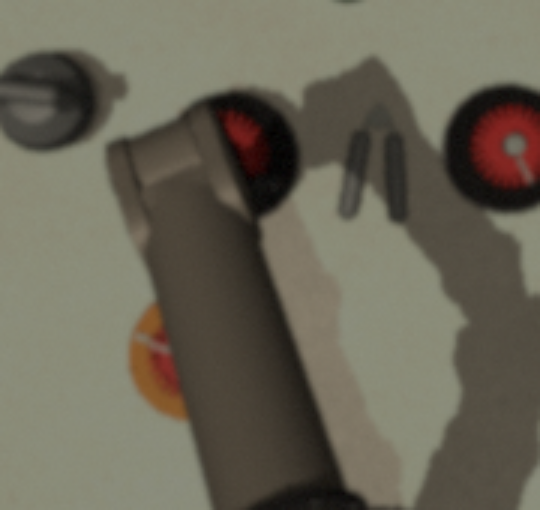

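>>> {"method": "play_rows", "body": {"increments": [[-2,3,20,0,0,-0.02,255],[-2,3,25,0,0,-0.02,255],[-1,2,20,0,0,0,255],[0,0,12,0,0,0,255],[0,0,0,0,0,0,255]]}}

```text
clock: 2.6
tcp_pos: [0.4989, 0.1762, 0.1205]
orientation: [-0.016, 3.14, 0.003]
contact_force: [-0.6, -0.5, 0.3]
grip_width: -0.0002
```

```bash
python3 st.py
python3 - <<'E'
from bench import grab_frame
import cv2,numpy as np
f=grab_frame("scene");cv2.imwrite("pics/s2.png",cv2.resize(f["color"][140:250,260:370],None,fx=5,fy=5,interpolation=cv2.INTER_CUBIC))
E
```

```text
t 2.6 tcp [0.4989 0.1762 0.1205] F [-0.61 -0.53  0.28] w -0.0002
[[-1.    -0.01   0.002]
 [-0.01   1.     0.002]
 [-0.002  0.002 -1.   ]]
polar mm,deg 41.4 165.8
```

View pics/s2.png

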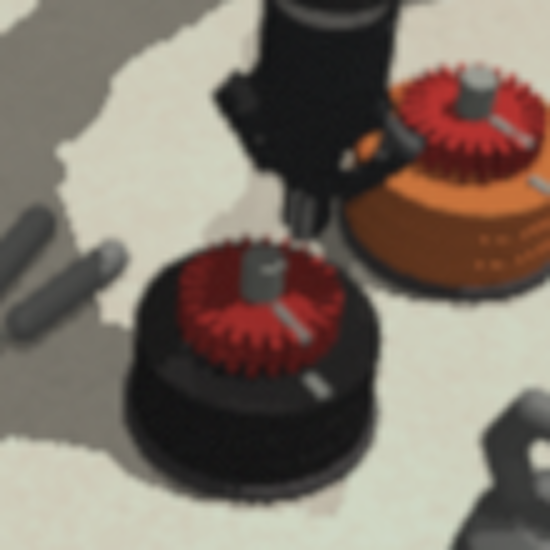

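Run:
```python
from h import *
s=dict(np.load("scene0.npz"))
print(onz(s,321,186.4,.1205),onz(s,318.3,161.8,.1954))
# mark & post in crop s2 px
for p,z in(((263,257),.128),((318,385),.077)): print(onz(s,260+p[0]/5,140+p[1]/5,z))
```

```text
[0.49719942 0.17611709 0.1205    ] [0.48305485 0.15359958 0.1954    ]
[0.53767977 0.16746277 0.128     ]
[0.56853065 0.22213815 0.077     ]
```

>>> {"method": "play_rows", "body": {"increments": [[0,0,8,0,0,0,255],[0,0,5,0,0,0,255],[0,0,3,0,0,0,255],[0,0,2,0,0,0,255]]}}

```text
clock: 3.05
tcp_pos: [0.5012, 0.1778, 0.105]
orientation: [-0.017, 3.134, 0.008]
contact_force: [0.0, -0.1, -1.1]
grip_width: -0.0002
```

>>> {"method": "play_rows", "body": {"increments": [[0,0,2,0,0,0,255],[0,0,2,0,0,0,255]]}}

```text
clock: 3.25
tcp_pos: [0.5014, 0.1779, 0.1025]
orientation: [-0.015, 3.134, 0.009]
contact_force: [-10.7, -3.1, 33.7]
grip_width: 0.0001
```

>>> {"method": "play_rows", "body": {"increments": [[0,0,2,0,0,0,255],[0,0,2,0,0,0,255]]}}

```text
clock: 3.45
tcp_pos: [0.5014, 0.1778, 0.1028]
orientation: [-0.014, 3.135, 0.011]
contact_force: [-8.4, -3.9, 21.1]
grip_width: -0.0001
```

>>> {"method": "play_rows", "body": {"increments": [[2,-6.6,0.7,0,0,0,255],[0,-7,0.7,0,0,0,255],[-1,-7,0.7,0,0,0,255],[-2.3,-6.6,0.7,0,0,0,255],[-3.3,-6.1,0.7,0,0,0,255]]}}

```text
clock: 3.95
tcp_pos: [0.5092, 0.1472, 0.103]
orientation: [-0.018, 3.128, 0.022]
contact_force: [-1.9, 1.4, 8.8]
grip_width: -0.0002
```

```bash
sed -i 's/\[.539,.166\]/[.539,.167]/' st.py
cat > look.py <<'E'
import sys,subprocess
from bench import grab_frame
import cv2,numpy as np
f=grab_frame("scene");np.savez(sys.argv[1]+".npz",**f);cv2.imwrite("pics/%s.png"%sys.argv[1],cv2.resize(f["color"][170:240,276:346],None,fx=7,fy=7,interpolation=cv2.INTER_CUBIC))
E
python3 st.py; python3 look.py s3
```

```text
t 3.95 tcp [0.5092 0.1472 0.103 ] F [-1.87  1.38  8.79] w -0.0002
[[-1.    -0.011  0.013]
 [-0.011  1.     0.014]
 [-0.013  0.014 -1.   ]]
polar mm,deg 35.8 -146.3
```

View pics/s3.png

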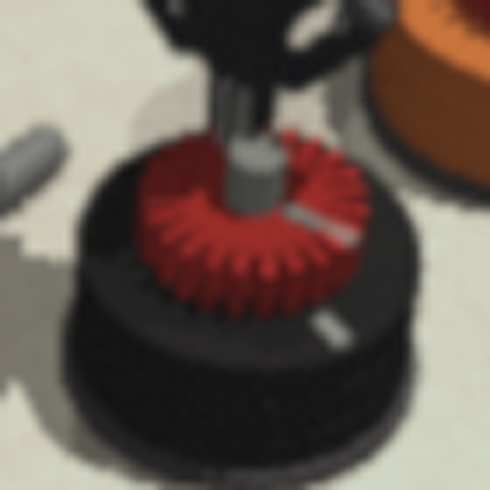

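>>> {"method": "play_rows", "body": {"increments": [[-1,-8,0.7,0.003,0.003,0,255],[-5,-5,0.7,0.003,0.003,0,255],[-6,-4,0.7,0.003,0.003,0,255],[-6.5,-3,0.7,0.003,0.003,0,255],[-7,-1.5,0.7,0.003,0.003,0,255]]}}

```text
clock: 4.5
tcp_pos: [0.5398, 0.1262, 0.103]
orientation: [-0.016, 3.136, 0.007]
contact_force: [-3.0, 2.6, 8.5]
grip_width: -0.0002
```

```bash
cat > ptr.py <<'E'
# pointer angle: grey pixels inside red collar disc, cast on z=.103, r 18..48 mm
import sys
from h import *
f=dict(np.load(sys.argv[1]+".npz")); C=np.array([.539,.167])
c=f["color"].astype(int); 
sat=c.max(2)-c.min(2); val=c.max(2)
vs,us=np.mgrid[165:245,270:350]
out=[]
for v,u in zip(vs.ravel(),us.ravel()):
    p=onz(f,u,v,.103)[:2]-C; rr=np.hypot(*p)
    if .024<rr<.046: out.append((np.degrees(np.arctan2(p[1],p[0])),rr,sat[v,u],val[v,u],u,v))
o=np.array(out); s=o[(o[:,2]<70)&(o[:,3]>95)]
for q in s[np.argsort(s[:,0])]: print(q.round(3))
E
python3 st.py; python3 look.py s4; python3 ptr.py scene0; echo; python3 ptr.py s3; echo; python3 ptr.py s4
```

```text
t 4.5 tcp [0.5398 0.1262 0.103 ] F [-3.    2.63  8.5 ] w -0.0002
[[-1.    -0.01   0.005]
 [-0.01   1.     0.004]
 [-0.005  0.004 -1.   ]]
polar mm,deg 40.8 -88.8
[-1.79956e+02  3.00000e-02  3.20000e+01  1.44000e+02  3.16000e+02
  1.92000e+02]
[-1.79137e+02  4.50000e-02  4.00000e+01  1.34000e+02  3.18000e+02
  1.89000e+02]
[-1.78425e+02  2.40000e-02  9.00000e+00  1.29000e+02  3.15000e+02
  1.93000e+02]
[-1.78075e+02  3.90000e-02  6.80000e+01  1.27000e+02  3.17000e+02
  1.90000e+02]
[-1.76668e+02  3.40000e-02  3.40000e+01  1.46000e+02  3.16000e+02
  1.91000e+02]
[-1.74721e+02  2.80000e-02  1.00000e+01  1.48000e+02  3.15000e+02
  1.92000e+02]
[-1.74085e+02  3.80000e-02  5.70000e+01  1.53000e+02  3.16000e+02
  1.90000e+02]
[-1.71955e+02  3.30000e-02  1.10000e+01  1.50000e+02  3.15000e+02
  1.91000e+02]
[-1.6982e+02  3.7000e-02  2.5000e+01  1.5200e+02  3.1500e+02  1.9000e+02]
[-1.68987e+02  2.70000e-02  9.00000e+00  1.51000e+02  3.14000e+02
  1.92000e+02]
[-1.68126e+02  4.10000e-02  4.20000e+01  1.49000e+02  3.15000e+02
  1.89000e+02]
[-1.66894e+02  3.10000e-02  9.00000e+00  1.51000e+02  
[... 11871 characters left out ...]
+01 1.67000e+02 3.25000e+02 1.96000e+02]
[1.32771e+02 3.80000e-02 6.80000e+01 1.66000e+02 3.24000e+02 1.96000e+02]
[1.3377e+02 3.5000e-02 5.9000e+01 1.5900e+02 3.2300e+02 1.9600e+02]
[1.34947e+02 3.20000e-02 4.00000e+01 1.51000e+02 3.22000e+02 1.96000e+02]
[1.36354e+02 3.00000e-02 4.10000e+01 1.55000e+02 3.21000e+02 1.96000e+02]
[1.36479e+02 4.50000e-02 5.30000e+01 1.64000e+02 3.26000e+02 1.95000e+02]
[1.37561e+02 4.30000e-02 5.90000e+01 1.68000e+02 3.25000e+02 1.95000e+02]
[1.38062e+02 2.70000e-02 4.00000e+01 1.59000e+02 3.20000e+02 1.96000e+02]
[1.62502e+02 4.50000e-02 6.10000e+01 1.27000e+02 3.22000e+02 1.91000e+02]
[1.75752e+02 2.60000e-02 3.90000e+01 1.26000e+02 3.16000e+02 1.93000e+02]
```

View pics/s4.png

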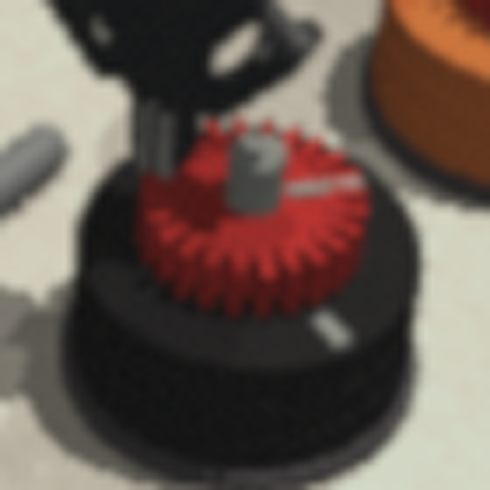

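>>> {"method": "play_rows", "body": {"increments": [[-8.2,1.8,1.1,0,0,0,255],[-8,2.5,1.1,0,0,0,255],[-7.5,4.2,1.1,0,0,0,255],[-6.5,5.5,1.1,0,0,0,255],[-5.2,6.8,1.1,0,0,0,255]]}}

```text
clock: 5.05
tcp_pos: [0.5801, 0.1461, 0.1028]
orientation: [-0.01, 3.132, 0.011]
contact_force: [-4.0, -0.1, 12.0]
grip_width: -0.0
```

```bash
cat > ptr.py <<'E'
import sys
from h import *
f=dict(np.load(sys.argv[1]+".npz")); C=np.array([.539,.167]); g=float(sys.argv[2])
c=f["color"].astype(float); b=cv2.resize(c[165:245,270:350],None,fx=4,fy=4,interpolation=cv2.INTER_LINEAR)
sat=b.max(2)-b.min(2); val=b.max(2); S=0;n=0
for j in range(320):
  for i in range(320):
    if sat[j,i]<85 and val[j,i]>90:
        p=onz(f,270+(i+.5)/4-.5,165+(j+.5)/4-.5,.103)[:2]-C; rr=np.hypot(*p)
        if .026<rr<.045 and abs((np.degrees(np.arctan2(p[1],p[0]))-g+180)%360-180)<25: S=S+p/rr; n+=1
print("pointer",n,np.degrees(np.arctan2(S[1],S[0])).round(1) if n else None)
E
python3 st.py|grep -v '\['; python3 look.py s5; python3 ptr.py scene0 62;python3 ptr.py s3 90;python3 ptr.py s4 133;python3 ptr.py s5 190
```

```text
polar mm,deg 46.1 -26.9
pointer 329 61.5
pointer 352 89.2
pointer 250 134.8
pointer 90 177.6
```

View pics/s5.png

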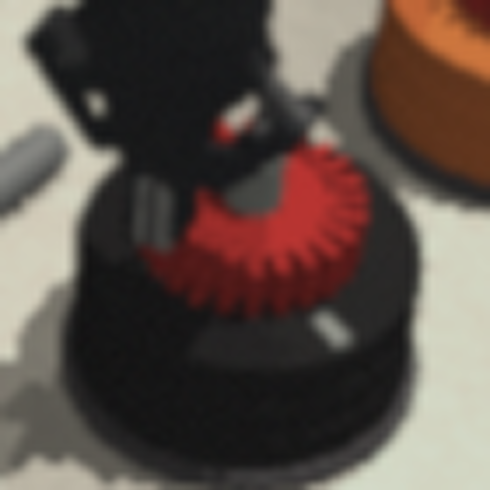

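>>> {"method": "play_rows", "body": {"increments": [[2.3,9.5,1.1,0,0,0,255],[0,8.5,1.1,0,0,0,255],[1,8.3,1.1,0,0,0,255],[2.4,8,1.1,0,0,0,255],[3.8,7.4,1.1,0,0,0,255]]}}

```text
clock: 5.6
tcp_pos: [0.5815, 0.1816, 0.103]
orientation: [0.003, 3.115, 0.007]
contact_force: [0.4, -2.2, 8.2]
grip_width: -0.0003
```

```bash
python3 st.py; python3 look.py s6
```

```text
t 5.6 tcp [0.5815 0.1816 0.103 ] F [ 0.44 -2.19  8.17] w -0.0003
[[-1.     0.002  0.027]
 [ 0.002  1.     0.004]
 [-0.027  0.004 -1.   ]]
polar mm,deg 45.0 19.0
```

View pics/s6.png

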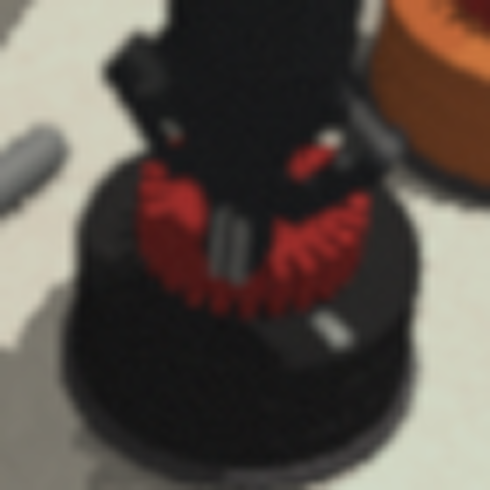

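>>> {"method": "play_rows", "body": {"increments": [[7,7,1.2,0,0.007,0,255],[5.5,7,1.2,0,0.007,0,255],[6.4,6,1.2,0,0.006,0,255],[7.3,4.5,1.2,0,0.006,0,255],[8,2.5,1.2,0,0,0,255]]}}

```text
clock: 6.15
tcp_pos: [0.5592, 0.2053, 0.1031]
orientation: [0.012, 3.119, 0.009]
contact_force: [1.8, 1.0, 7.6]
grip_width: -0.0003
```

```bash
python3 st.py; python3 look.py s7
```

```text
t 6.15 tcp [0.5592 0.2053 0.1031] F [1.82 1.   7.62] w -0.0003
[[-1.     0.008  0.022]
 [ 0.008  1.     0.006]
 [-0.022  0.006 -1.   ]]
polar mm,deg 43.3 62.2
```

View pics/s7.png

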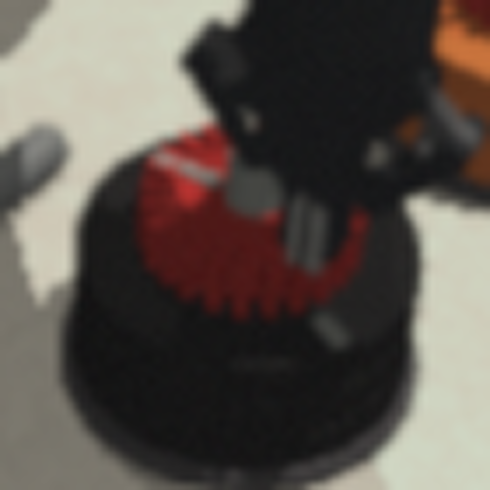

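>>> {"method": "play_rows", "body": {"increments": [[9.2,0.5,1.3,0.001,0.006,0,255],[9,0.5,1.3,0.001,0.006,0,255],[9,-1,1.3,0.001,0.006,0,255],[8.5,-2.5,1.3,0,0.004,0,255],[7.5,-4,1.3,0,0,0,255]]}}

```text
clock: 6.7
tcp_pos: [0.5279, 0.2039, 0.103]
orientation: [0.014, 3.115, 0.025]
contact_force: [1.6, 3.4, 8.4]
grip_width: -0.0002
```

```bash
python3 st.py; python3 look.py s8; python3 ptr.py s7 250; python3 ptr.py s8 -70
```

```text
t 6.7 tcp [0.5279 0.2039 0.103 ] F [1.62 3.42 8.44] w -0.0002
[[-1.     0.009  0.026]
 [ 0.009  1.     0.016]
 [-0.026  0.016 -1.   ]]
polar mm,deg 38.5 106.7
pointer 428 -104.9
pointer 629 -70.4
```

View pics/s8.png

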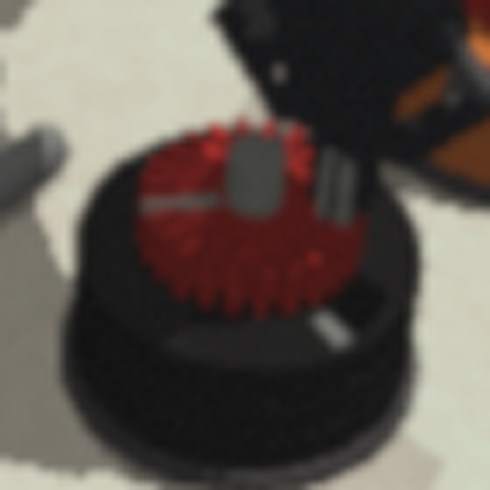

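>>> {"method": "play_rows", "body": {"increments": [[9,-2,1.3,0.005,0.007,0,255],[7.8,-4.8,1.3,0.005,0.007,0,255],[6.5,-6.3,1.3,0.005,0.006,0,255],[5,-7.5,1.3,0,0.004,0,255],[3,-8.5,1.3,0,0,0,255]]}}

```text
clock: 7.25
tcp_pos: [0.5063, 0.1798, 0.1029]
orientation: [0.013, 3.118, 0.022]
contact_force: [-1.6, 2.8, 12.5]
grip_width: 0.0
```

```bash
python3 st.py; python3 look.py s9; python3 ptr.py s9 -20
```

```text
t 7.25 tcp [0.5063 0.1798 0.1029] F [-1.63  2.84 12.47] w 0.0
[[-1.     0.008  0.024]
 [ 0.008  1.     0.014]
 [-0.024  0.014 -1.   ]]
polar mm,deg 35.1 158.5
pointer 506 -14.5
```

View pics/s9.png

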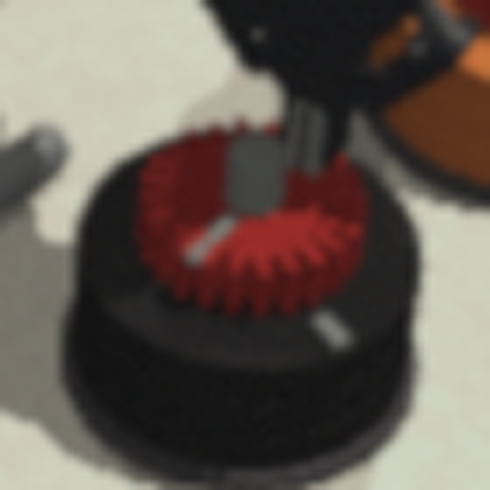

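>>> {"method": "play_rows", "body": {"increments": [[6,-7,1.2,0.005,0.007,0,255],[4,-8.6,1.2,0.005,0.007,0,255],[0,-9,1.2,0.005,0.006,0,255],[-2,-9,1.2,0,0.004,0,255],[-4,-8,1.2,0,0,0,255]]}}

```text
clock: 7.8
tcp_pos: [0.5116, 0.1407, 0.1029]
orientation: [0.012, 3.122, 0.016]
contact_force: [-0.4, 2.5, 9.9]
grip_width: -0.0004
```

```bash
python3 st.py; python3 look.py s10; python3 ptr.py s10 30
```

```text
t 7.8 tcp [0.5116 0.1407 0.1029] F [-0.4   2.52  9.92] w -0.0004
[[-1.     0.008  0.019]
 [ 0.008  1.     0.01 ]
 [-0.019  0.01  -1.   ]]
polar mm,deg 38.0 -136.1
pointer 357 39.9
```

View pics/s10.png

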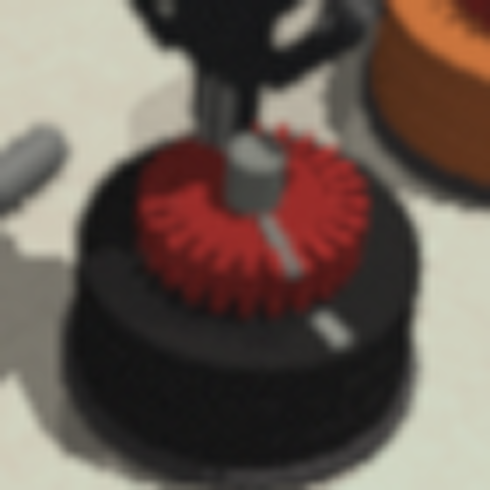

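>>> {"method": "play_rows", "body": {"increments": [[-5,-7,1.2,0.004,0.006,0,255],[-7.2,-4.5,1.2,0.003,0.006,0,255],[-8,-2.5,1.2,0.003,0.006,0,255],[-8,-0.6,1.2,0,0,0,255],[-8,1.2,1.2,0,0,0,255]]}}

```text
clock: 8.35
tcp_pos: [0.5546, 0.1277, 0.1028]
orientation: [0.016, 3.131, 0.012]
contact_force: [-2.9, 1.8, 12.6]
grip_width: 0.0002
```

```bash
python3 st.py; python3 look.py s11; python3 ptr.py s11 95
```

```text
t 8.35 tcp [0.5546 0.1277 0.1028] F [-2.9   1.78 12.62] w 0.0002
[[-1.     0.01   0.011]
 [ 0.01   1.     0.008]
 [-0.011  0.008 -1.   ]]
polar mm,deg 42.3 -68.3
pointer 281 106.1
```

View pics/s11.png

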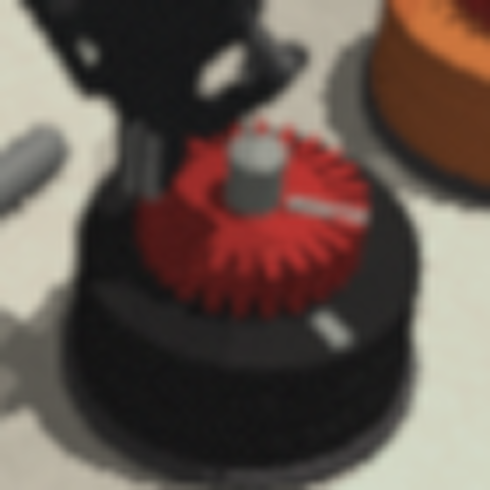

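>>> {"method": "play_rows", "body": {"increments": [[-6,6.5,1.2,0.002,0.003,0,255],[-5.5,6.5,1.2,0.002,0.003,0,255],[-4,7.5,1.2,0.002,0.003,0,255],[-2,8.5,1.2,0,0.002,0,255],[-0.5,8.5,1.2,0,0,0,255]]}}

```text
clock: 8.9
tcp_pos: [0.582, 0.1589, 0.1029]
orientation: [0.028, 3.131, -0.001]
contact_force: [-1.9, -2.0, 11.3]
grip_width: -0.0003
```

```bash
python3 st.py; python3 look.py s12; python3 ptr.py s12 160
```

```text
t 8.9 tcp [0.582  0.1589 0.1029] F [-1.91 -1.96 11.32] w -0.0003
[[-1.     0.018  0.011]
 [ 0.018  1.    -0.   ]
 [-0.011 -0.    -1.   ]]
polar mm,deg 43.8 -10.6
pointer 67 151.7
```

View pics/s12.png

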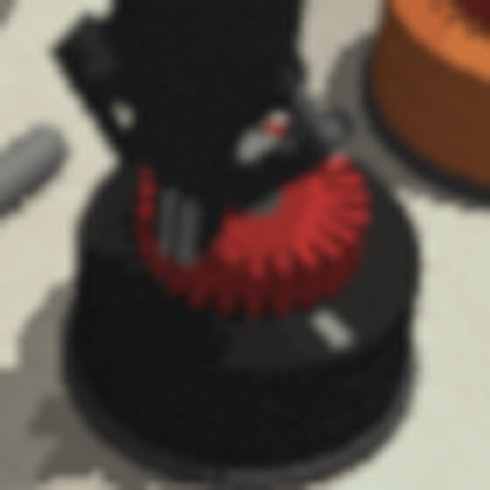

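>>> {"method": "play_rows", "body": {"increments": [[2.5,9,1.2,0,0.003,0,255],[1.5,9,1.2,0,0.004,0,255],[3.2,8.5,1.2,0,0.004,0,255],[5,7.5,1.2,0,0.004,0,255],[6.2,6.5,1.2,0,0.004,0,255]]}}

```text
clock: 9.45
tcp_pos: [0.5745, 0.194, 0.103]
orientation: [0.04, 3.133, -0.004]
contact_force: [1.4, -1.6, 8.5]
grip_width: -0.0
```

```bash
python3 st.py; python3 look.py s13; python3 ptr.py s13 -145
```

```text
t 9.45 tcp [0.5745 0.194  0.103 ] F [ 1.44 -1.6   8.52] w -0.0
[[-1.     0.026  0.008]
 [ 0.026  1.    -0.002]
 [-0.008 -0.002 -1.   ]]
polar mm,deg 44.6 37.2
pointer 0 None
```

View pics/s13.png

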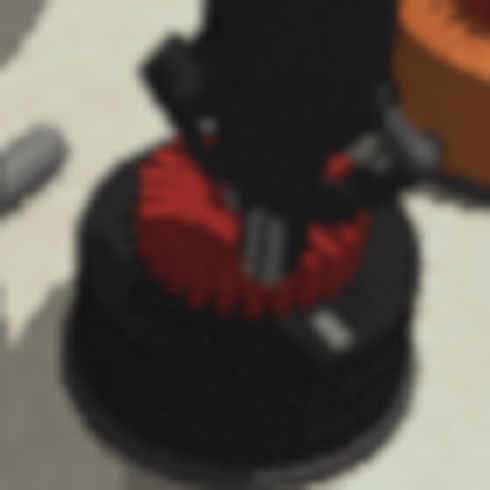

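>>> {"method": "play_rows", "body": {"increments": [[9,4,1.2,0,0.003,-0.01,255],[7.8,4.5,1.2,0,0.003,-0.01,255],[8.5,3,1.2,0,0.003,0,255],[9,1.2,1.2,0,0.003,0,255],[9,-0.5,1.2,0,0.003,0,255]]}}

```text
clock: 10.0
tcp_pos: [0.5434, 0.2073, 0.103]
orientation: [0.013, 3.125, 0.008]
contact_force: [2.4, 2.0, 7.2]
grip_width: -0.0002
```

```bash
python3 st.py; python3 look.py s14; python3 ptr.py s14 -100
```

```text
t 10.0 tcp [0.5434 0.2073 0.103 ] F [2.38 2.   7.22] w -0.0002
[[-1.     0.009  0.017]
 [ 0.009  1.     0.005]
 [-0.017  0.005 -1.   ]]
polar mm,deg 40.6 83.7
pointer 496 -99.9
```

View pics/s14.png

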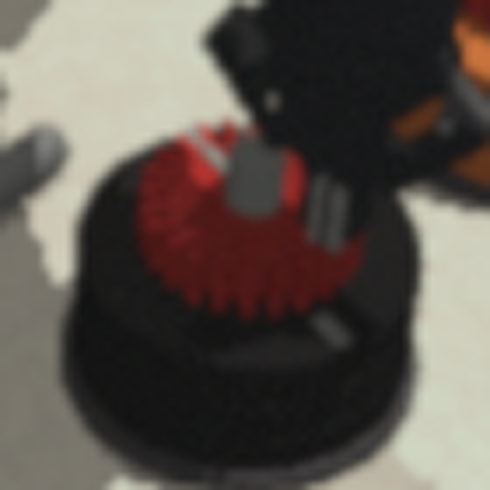

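>>> {"method": "play_rows", "body": {"increments": [[9.6,0,1.3,0.001,0.005,0,255],[9.2,-1.5,1.3,0.001,0.005,0,255],[8.6,-3.2,1.3,0.001,0.005,0,255],[7.8,-4.8,1.3,0.001,0.003,0,255],[6.4,-6.2,1.3,0,0.003,0,255]]}}

```text
clock: 10.55
tcp_pos: [0.5127, 0.1956, 0.103]
orientation: [0.015, 3.122, 0.02]
contact_force: [0.5, 2.9, 9.3]
grip_width: -0.0
```

```bash
python3 st.py; python3 look.py s15; python3 ptr.py s15 -72;python3 ptr.py s14 -120
```

```text
t 10.55 tcp [0.5127 0.1956 0.103 ] F [0.49 2.9  9.31] w -0.0
[[-1.     0.009  0.02 ]
 [ 0.009  1.     0.013]
 [-0.02   0.013 -1.   ]]
polar mm,deg 38.9 132.6
pointer 622 -71.3
pointer 514 -122.5
```

View pics/s15.png

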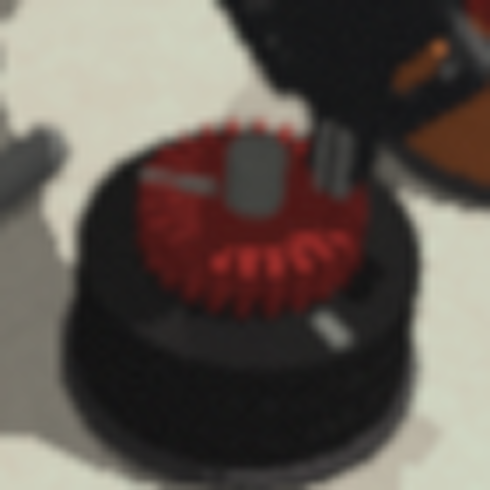

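>>> {"method": "play_rows", "body": {"increments": [[7.3,-5.6,1.3,0.003,0.005,0,255],[5.2,-7.5,1.3,0.003,0.005,0,255],[3.7,-8.3,1.3,0.003,0.005,0,255],[1.8,-8.8,1.3,0.001,0.003,0,255],[0,-8.8,1.3,0,0.003,0,255]]}}

```text
clock: 11.1
tcp_pos: [0.5035, 0.1608, 0.1029]
orientation: [0.013, 3.123, 0.024]
contact_force: [-1.5, 3.0, 12.3]
grip_width: -0.0001
```

```bash
python3 st.py; python3 look.py s16; python3 ptr.py s16 -35
```

```text
t 11.1 tcp [0.5035 0.1608 0.1029] F [-1.51  3.04 12.28] w -0.0001
[[-1.     0.008  0.018]
 [ 0.008  1.     0.015]
 [-0.018  0.016 -1.   ]]
polar mm,deg 36.0 -170.1
pointer 536 -34.6
```

View pics/s16.png

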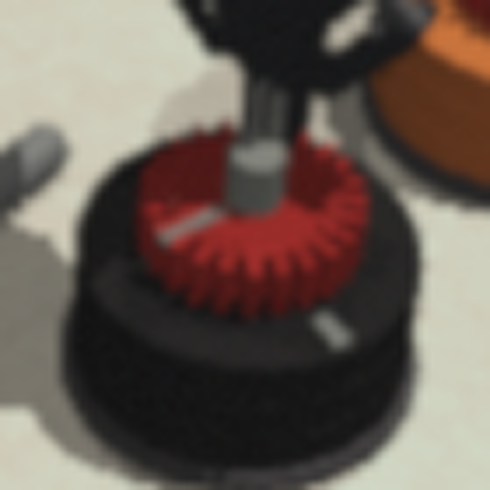

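>>> {"method": "play_rows", "body": {"increments": [[2,-8.8,1.2,0.003,0.004,0,255],[-2.5,-8,1.2,0.003,0.004,0,255],[-4.5,-7,1.2,0.003,0.004,0,255],[-6,-6,1.2,0.003,0.003,0,255],[-7,-4.5,1.2,0,0.003,0,255]]}}

```text
clock: 11.65
tcp_pos: [0.5296, 0.128, 0.1029]
orientation: [0.014, 3.126, 0.021]
contact_force: [-2.0, 4.0, 9.6]
grip_width: 0.0001
```

```bash
python3 st.py; python3 look.py s17; python3 ptr.py s17 20
```

```text
t 11.65 tcp [0.5296 0.128  0.1029] F [-1.95  4.02  9.64] w 0.0001
[[-1.     0.009  0.015]
 [ 0.009  1.     0.013]
 [-0.015  0.013 -1.   ]]
polar mm,deg 40.1 -103.6
pointer 359 23.2
```

View pics/s17.png

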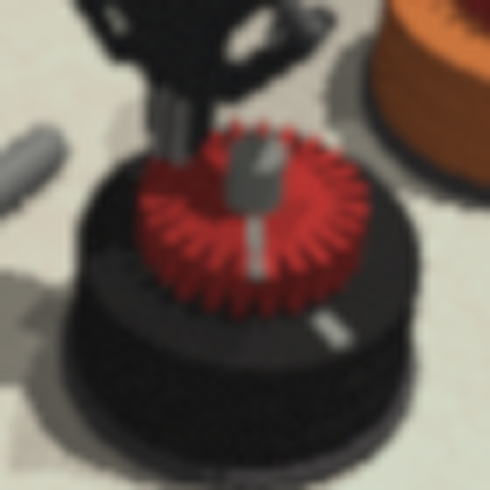

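>>> {"method": "play_rows", "body": {"increments": [[-7,-1,1.2,0.003,0.003,0,255],[-7,0,1.2,0.003,0.003,0,255],[-6,1.5,1.2,0.003,0.003,0,255],[0,0,1,0,0,0,255]]}}

```text
clock: 12.1
tcp_pos: [0.5558, 0.1286, 0.1029]
orientation: [0.018, 3.128, 0.014]
contact_force: [-2.5, 1.6, 11.7]
grip_width: -0.0003
```

```bash
python3 st.py; python3 look.py s18; python3 ptr.py s18 50
```

```text
t 12.1 tcp [0.5558 0.1286 0.1029] F [-2.48  1.58 11.72] w -0.0003
[[-1.     0.011  0.014]
 [ 0.011  1.     0.009]
 [-0.014  0.009 -1.   ]]
polar mm,deg 42.0 -66.4
pointer 306 57.1
```

View pics/s18.png

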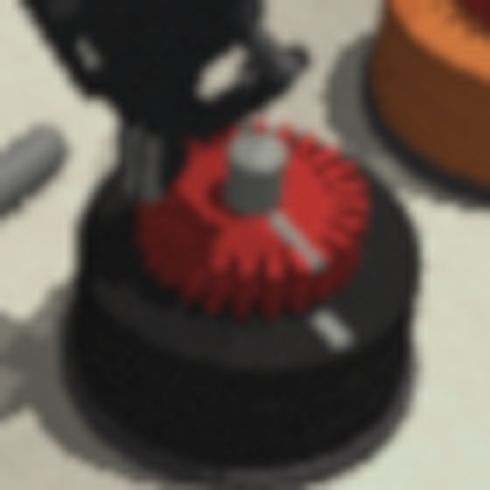

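>>> {"method": "play_rows", "body": {"increments": [[-2.6,1.6,1.2,0,0,0,255],[0,0,1,0,0,0,255]]}}

```text
clock: 12.35
tcp_pos: [0.5602, 0.1304, 0.1029]
orientation: [0.019, 3.125, 0.017]
contact_force: [-4.0, 1.0, 11.7]
grip_width: -0.0001
```

```bash
python3 st.py; python3 look.py s19; python3 ptr.py s19 60
```

```text
t 12.35 tcp [0.5602 0.1304 0.1029] F [-3.98  0.98 11.72] w -0.0001
[[-1.     0.012  0.017]
 [ 0.012  1.     0.011]
 [-0.017  0.011 -1.   ]]
polar mm,deg 42.3 -60.0
pointer 311 64.1
```

>>> {"method": "play_rows", "body": {"increments": [[0,0,-2,0,0,0,255],[0,0,-10,0,0,0,255],[0,0,-30,0,0,0,255],[0,0,-40,0,0,0,255],[0,0,-40,0,0,0,255]]}}

```text
clock: 12.9
tcp_pos: [0.5541, 0.125, 0.2226]
orientation: [0.022, 3.139, 0.007]
contact_force: [0.7, 0.5, 0.4]
grip_width: 0.0001
```

>>> {"method": "play_rows", "body": {"increments": [[40,0,-10,0,0,0,255],[45,0,0,0,0,0,255],[45,0,0,0,0,0,255],[20,0,0,0,0,0,255],[0,0,0,0,0,0,255]]}}

```text
clock: 13.4
tcp_pos: [0.4036, 0.1248, 0.2387]
orientation: [0.03, 3.126, 0.012]
contact_force: [0.8, -0.2, 0.6]
grip_width: 0.0
```

```bash
python3 st.py; python3 look.py s20; python3 ptr.py s20 60;  python3 ptr.py scene0 60
```

```text
t 13.4 tcp [0.4036 0.1248 0.2387] F [ 0.82 -0.18  0.64] w 0.0
[[-1.     0.019  0.016]
 [ 0.019  1.     0.007]
 [-0.016  0.008 -1.   ]]
polar mm,deg 141.8 -162.7
pointer 327 64.7
pointer 329 61.5
```

View pics/s20.png

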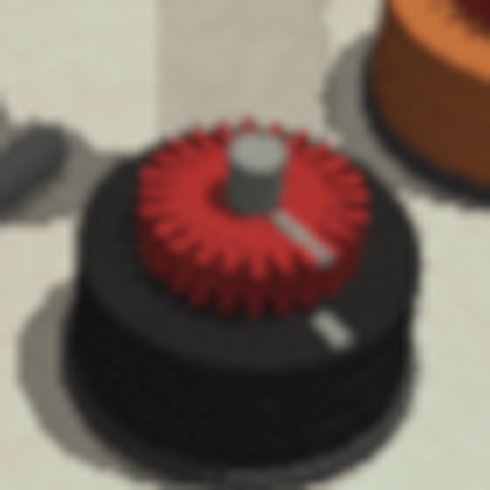

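Run:
```python
from h import *
from bench import grab_frame
f=grab_frame("top"); np.savez("top1.npz",**f)
g=dict(np.load("top0.npz")); s0=dict(np.load("scene0.npz"))["color"]; s1=dict(np.load("s20.npz"))["color"]
a=[cv2.resize(c[185:220,195:235],(400,350),interpolation=cv2.INTER_CUBIC) for c in(g["color"],f["color"])]
b=[cv2.resize(c[185:225,295:335],(400,250),interpolation=cv2.INTER_CUBIC) for c in(s0,s1)]
cv2.imwrite("pics/cmp.png",np.clip(np.vstack([np.hstack(a),np.hstack(b)])*1.5,0,255).astype(np.uint8))
C=np.array([.5385,.166])
for F in (g,f):
    c=F["color"].astype(float); b=cv2.resize(c[170:235,185:250],None,fx=4,fy=4); sat=b.max(2)-b.min(2);val=b.max(2)
    rel=val-1.2*sat
    S=0;n=0
    for j in range(260):
        for i in range(260):
            p=onz(F,185+(i+.5)/4-.5,170+(j+.5)/4-.5,.103)[:2]-C; rr=np.hypot(*p); an=np.degrees(np.arctan2(p[1],p[0]))
            if .022<rr<.044 and abs(an-62)<25:
                w=max(0,1-sat[j,i]/val[j,i]-.45) ; S=S+w*p/rr; n+=w
    print(n,np.degrees(np.arctan2(S[1],S[0])))
```

```text
32.26284321941235 62.70230059381777
34.094151983402796 69.10565002815628
```

View pics/cmp.png

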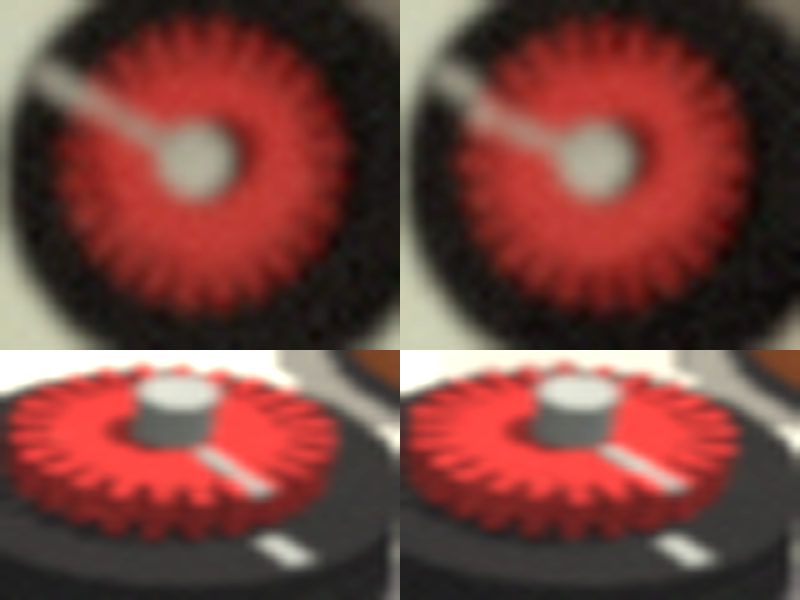

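>>> {"method": "play_rows", "body": {"increments": [[-30,13,0,0.003,0.005,-0.01,255],[-35,13,10,0.003,0.005,-0.01,255],[-25,8,25,0,0.005,0,255],[0,0,35,0,0,0,255],[0,0,25,0,0,0,255]]}}

```text
clock: 14.0
tcp_pos: [0.5126, 0.1595, 0.1459]
orientation: [0.005, 3.126, 0.008]
contact_force: [0.4, -0.4, 0.6]
grip_width: -0.0003
```

>>> {"method": "play_rows", "body": {"increments": [[0,0,0,0,0,0,255]]}}

```text
clock: 14.1
tcp_pos: [0.5124, 0.1583, 0.1424]
orientation: [0.007, 3.131, 0.002]
contact_force: [-0.7, -0.4, -0.0]
grip_width: 0.0003
```

```bash
python3 st.py
cat > ptw.py <<'E'
import sys
from h import *
def pw(F,C=np.array([.539,.167])):
    c=F["color"].astype(float); b=cv2.resize(c[165:245,270:350],None,fx=4,fy=4); sat=b.max(2)-b.min(2);val=b.max(2)
    S=0
    for j in range(320):
        for i in range(320):
            p=onz(F,270+(i+.5)/4-.5,165+(j+.5)/4-.5,.103)[:2]-C; rr=np.hypot(*p); an=np.degrees(np.arctan2(p[1],p[0]))
            if .024<rr<.044 and abs(an-64)<25: S=S+max(0,1-sat[j,i]/val[j,i]-.45)*p/rr
    return np.degrees(np.arctan2(S[1],S[0])).round(2)
for n in sys.argv[1:]: print(n,pw(dict(np.load(n+".npz"))))
E
python3 ptw.py scene0 s18 s19 s20
```

```text
t 14.1 tcp [0.5124 0.1583 0.1424] F [-0.74 -0.39 -0.01] w 0.0003
[[-1.     0.004  0.011]
 [ 0.004  1.     0.002]
 [-0.011  0.002 -1.   ]]
polar mm,deg 28.0 -162.0
scene0 61.83
s18 62.52
s19 68.98
s20 69.01
```

>>> {"method": "play_rows", "body": {"increments": [[8,3,5,0,0.005,0,255],[7,3,10,0,0.003,0,255],[0,0,10,0,0,0,255],[0,0,7,0,0,0,255],[0,0,0,0,0,0,255]]}}

```text
clock: 14.6
tcp_pos: [0.4995, 0.1653, 0.1106]
orientation: [0.008, 3.135, 0.005]
contact_force: [0.5, -0.5, 0.1]
grip_width: -0.0001
```

>>> {"method": "play_rows", "body": {"increments": [[0,0,4,0,0,0,255],[0,0,2,0,0,0,255],[0,0,1,0,0,0,255],[0,0,1,0,0,0,255],[0,0,1,0,0,0,255]]}}

```text
clock: 15.1
tcp_pos: [0.5006, 0.1655, 0.1028]
orientation: [0.009, 3.133, 0.006]
contact_force: [-6.0, -1.2, 15.2]
grip_width: 0.0
```

```bash
python3 look.py s21; python3 ptw.py s21
```

```text
s21 69.03
```

>>> {"method": "play_rows", "body": {"increments": [[0,1.5,0.9,0,0,0,255],[0,1.5,0.9,0,0,0,255],[0,0,0.9,0,0,0,255]]}}

```text
clock: 15.45
tcp_pos: [0.5008, 0.1674, 0.103]
orientation: [0.012, 3.133, 0.006]
contact_force: [-3.0, -0.5, 8.2]
grip_width: -0.0001
```

```bash
python3 look.py s22; python3 ptw.py s22
```

```text
s22 65.95
```

>>> {"method": "play_rows", "body": {"increments": [[0,1.8,1,0,0,0,255],[0,1.4,1,0,0,0,255],[0,0,0.9,0,0,0,255]]}}

```text
clock: 15.8
tcp_pos: [0.5011, 0.1697, 0.103]
orientation: [0.015, 3.133, 0.006]
contact_force: [-3.5, -0.6, 9.3]
grip_width: 0.0002
```

```bash
python3 look.py s23; python3 ptw.py s23
```

```text
s23 62.79
```

>>> {"method": "play_rows", "body": {"increments": [[0,0,-2,0,0,0,255],[0,0,-10,0,0,0,255],[0,0,-30,0,0,0,255],[0,0,-40,0,0,0,255],[0,0,-40,0,0,0,255]]}}

```text
clock: 16.35
tcp_pos: [0.497, 0.1677, 0.2255]
orientation: [-0.015, -3.141, 0.002]
contact_force: [1.3, 1.2, -0.1]
grip_width: -0.0
```

>>> {"method": "play_rows", "body": {"increments": [[30,0,-10,0,0,0,255],[40,0,0,0,0,0,255],[40,0,0,0,0,0,255],[15,0,0,0,0,0,255],[0,0,0,0,0,0,255]]}}

```text
clock: 16.85
tcp_pos: [0.3734, 0.1702, 0.2448]
orientation: [0.018, 3.126, 0.012]
contact_force: [-0.1, 0.2, -0.2]
grip_width: 0.0002
```

```bash
python3 st.py|head -1; python3 look.py s24; python3 ptw.py s24; python3 ptr.py s24 62
python3 - <<'E'
from h import *
from bench import grab_frame
f=grab_frame("top"); h=grab_frame("scene"); cv2.imwrite("pics/sfinal.png",h["color"]);cv2.imwrite("pics/tfinal.png",f["color"])
g=dict(np.load("top0.npz")); s0=dict(np.load("scene0.npz"))["color"]; s1=h["color"]
a=[cv2.resize(c[185:220,195:235],(400,350),interpolation=cv2.INTER_CUBIC) for c in(g["color"],f["color"])]
b=[cv2.resize(c[185:225,295:335],(400,250),interpolation=cv2.INTER_CUBIC) for c in(s0,s1)]
cv2.imwrite("pics/cmp2.png",np.clip(np.vstack([np.hstack(a),np.hstack(b)])*1.5,0,255).astype(np.uint8))
C=np.array([.5385,.166])
for F in (g,f):
    c=F["color"].astype(float); b=cv2.resize(c[170:235,185:250],None,fx=4,fy=4); sat=b.max(2)-b.min(2);val=b.max(2)
    S=0
    for j in range(260):
        for i in range(260):
            p=onz(F,185+(i+.5)/4-.5,170+(j+.5)/4-.5,.103)[:2]-C; rr=np.hypot(*p); an=np.degrees(np.arctan2(p[1],p[0]))
            if .022<rr<.044 and abs(an-62)<25: S=S+max(0,1-sat[j,i]/val[j,i]-.45)*p/rr
    print("top",np.degrees(np.arctan2(S[1],S[0])))
E
```

```text
t 16.85 tcp [0.3734 0.1702 0.2448] F [-0.09  0.17 -0.19] w 0.0002
s24 62.79
pointer 284 62.5
top 62.70230059381777
top 63.18586255405617
```

View pics/cmp2.png

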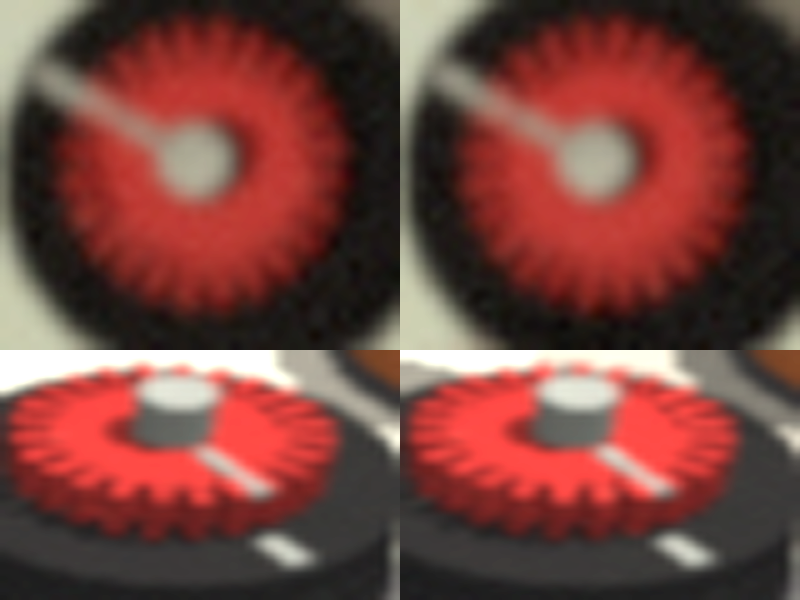

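View pics/sfinal.png

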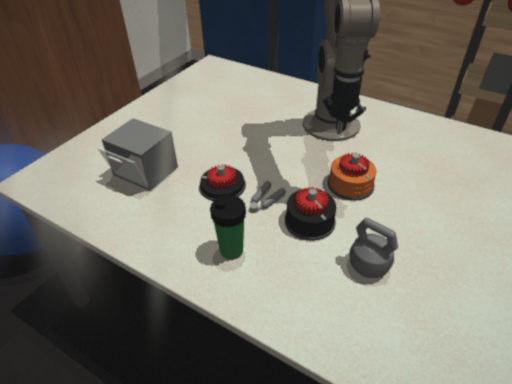

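The pictures show the pointer back in line with the mark, to within about 1° in both views. The frame-by-frame track adds up to two turns: pointer 62° → 400° → 467° → 600° → 743° → 782°. The neighbouring things look unmoved and the hand is clear, so I'm handing in.

```bash
python3 -c "
from bench import r
print(r.hand_in())"
```

```text
the job is handed in; nothing more can be done
None
```

I rolled the collar on the thick black stack two full turns counter-clockwise with the closed fingertip, and its pointer stands at the mark again. The job was handed in at about 17 s. No verdict came back.

- **Turn count:** scene pictures after each stretch of about 50° tracked the pointer through two turns. It was hidden behind the hand or post in three of them, and I estimated those from the finger's travel. The finger slipped by roughly 10–15%, so I went by the pictures and not the finger's travel.
- **Overshoot and mending:** I first went about 6–7° too far. One of my measuring methods read only 3°, but the top view and a weighted reading of the scene image both read 6–7°. I rolled the collar back by that much with the fingertip.
- **Final check with the hand lifted:** the pointer was at 62.8° in the scene view (61.8° at the start) and 63.2° in the top view (62.7° at the start). That is within about 1° of two turns.
- **Contact force:** pressing was mostly 7–15 N. At first touch it read about 34 N downward, just over 35 N in all, which is above the 5–15 N suggested but was on the fingertip and below the limits.
- **Surroundings:** in the last scene picture the thin-stack collar, orange stack, shaker, kettlebell, trainer and bin look unmoved. I judged that by eye and did not measure it. The hand is clear at 0.245 m height.

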